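# Press a guide pin flush with the locking clamp, then free the block

## Task

Stand the brass die block, pin upwards, in the square nest of the locking clamp and let go of it, then press the clamp's handle down until it goes over centre and stays locked on the block by itself, so that the clamp's foot drives the pin in flush. Then free the block by pressing down the release paddle beyond the end of the handle, so that the clamp springs wide open, and leave the block standing in the nest. The point where the handle locks and meets its hard stop is set differently every time, so feel for it: do not push either lever with more than 40 N, and leave the other things where they are.

Things in the scene. Friction and masses are not known exactly. Their poses are not given: they have to be found in the camera images.
- clamp_base: grey base plate (266 x 56 x 8 mm) of the locking clamp, fixed to the worktop. Origin on the worktop, midway across; x runs along the clamp towards the nest, y across it, z up. The steel pressing arm turns about y at x = 10, z = 81 mm; open, it stands upright within x = -15 to 58 mm, up to z = 205 mm. The handle turns about y at x = -45, z = 74 mm, towards -x
- nest (a point): centre of the nest's floor (14 mm above the worktop, 115 mm from the clamp's origin along x): a square steel pocket 38 mm wide inside, square to the clamp, with walls 4 mm thick and 6 mm high. Axes as the clamp's
- block_center (a point): centre (half-way up) of the loose brass die block, 34 x 34 x 40 mm high, 0.17 to 0.35 kg; a steel pin 12 mm thick stands 4 to 6 mm proud out of the middle of its top. z up along the pin, x and y square to the sides. Any side may face any way in the nest
- die_block: the same brass block; origin at the centre of its underside
- pin_top (a point): middle of the pin's top face; flush when it is 20 mm above the block's centre. The pin slides in against about 10 N of friction
- clamp_handle: handle with a black rubber grip 20 mm wide, 14 mm thick, reaching 116 mm from the pivot (origin). Open, it rests 45 to 58 degrees above level; pressed down it passes dead centre, set anywhere within 7 degrees of level, and meets a hard stop 3 to 4 degrees later. On the block it takes 1 to 4 N at first, about 10 N before dead centre, 0 to 2 N after it; let go too early, a weak spring opens it
- handle_grip (a point): where to press the handle: on the top face of its grip, 100 mm from the pivot and 7 mm above the handle's middle line (16 mm before its end)
- clamp_foot: round black rubber foot 22 mm across on a spring spindle at the end of the pressing arm; it comes down on the middle of the nest. When locked it grips the block with 10 to 17 N
- foot_face (a point): centre of the foot's pressing face; about 170 mm above the nest's floor when the clamp is open, 40 mm when it is locked on the block
- release_lever: steel see-saw lever under the handle; origin on its pivot (x = -105, z = 36 mm in the clamp's frame). A spring of about 1 N returns it. Its paddle goes down freely at first, then lifts the locked handle back past dead centre with up to 12 N on the paddle; hard stop after 0.48 rad (43 mm at the paddle)
- release_paddle (a point): middle of the top of the lever's flat steel paddle, 26 x 26 mm, 89 mm outward (-x) from the lever's pivot and 57 mm above the worktop at rest; pressed straight down, it frees the handle after 10 to 41 mm. It must come back up when let go
- solder_tin: bystander: small white jar with a blue lid, 44 mm wide, 42 mm high; origin under its centre. It may stand where the block stood in another run
- pin_tin: bystander: round pale tin 58 mm wide, 24 mm high
- masking_tape: bystander: roll of paper tape 78 mm wide, 19 mm high

How it is judged:
By the outcome, as a careful person would: the job done as asked, in the order asked, and still so for the second after the job is handed in, with the robot touching nothing.
It also fails if it takes over 53 s, if anything falls off the work surface, if the arm or the gripper's body presses on something with over 40 N, if the wrist force passes 120 N, or if a joint passes its speed limit or range.

## Robot

A 6-joint arm with a two-finger parallel gripper is mounted at the origin on a cart in front of the work surface, level with it; the furniture and walls round the work are solid. World frame = base frame: x ahead of the robot, y to its left, z up, the work surface at z = 0. Lengths are in m, angles in rad, forces in N, time in s.
With the tool pointing down it reaches from about 0.25 to 0.725 m from the base axis. Payload 4 kg.
Tool frame: the origin (TCP) lies midway between the tips of the shut fingers; the grasp point (between the pads) lies 19 mm behind it; y points along the fingers, x is the direction in which the jaws open and shut, and the axes are right-handed (so a half turn about y gives the same grasp; the last joint's range is limited). The gripper opens to 85 mm and grips with 20 to 120 N. Pads are 22 mm wide; open, the fingers measure 114 mm over their backs; the gripper's body (76 mm by 85 mm) begins 54 mm behind the grasp point. The pads swing forward as they close: fully open they stand 13 mm farther back than shut.
Start: joints at [1.149, 0.241, 0.005, 1.335, 0, 1.571], TCP at [0.205, 0.456, 0.231] pointing down, gripper open.
Joint ranges: [-2.72, 2.72], [-1.05, 1.87], [-1.09, 1.28], [-1.99, 2.15], [-1.42, 1.44], [-3.14, 3.14]. Speed limits (rad/s): [2.79, 2.79, 3.14, 3.14, 3.14, 3.14].

## Interface

Orientations are given as a unit quaternion [x, y, z, w].
In Python, from workcell import bot gives the robot as it stands. The module is installed in compiled form; this text tells all that it offers.
- The arm moves only by the shell command python3 -m inch 'ROWS'. ROWS is text: rows parted by semicolons, each of 7 numbers parted by spaces: the turn, a rotation vector about the tool's x, y, z in degrees, then the shift along the tool's x, y, z in mm, then the closure, from 0 (fully open) to 1 (shut). In form: ax ay az dx dy dz fingers; .... A call has 1 to 12 rows; each row shifts and turns the commanded pose from where the row before left it, along the tool's axes as they then stand; what a row does not reach is not made up. A row lasts 1/8 s, in which the tool goes at most 62.5 mm and 10.7 degrees, less where a joint would pass 70% of its speed; a pose out of reach is approached as far as the arm can. A call with a gripper value outside its range is refused whole. The fingers move at their own pace and stop on an object; the grip force is fixed at half the most. Time passes only in rows, so rows that do not move let the fingers close. It gives the time, the measured TCP pose, the force and the opening at its end, in the units of the state.
- bot.get_obs(): the state, without advancing time (a new reading comes with each control period).
- bot.camera(name): name is "side" or "top"; returns a dict with "color" (400x640x3 uint8, blue, green, red), "fx", "fy", "cx", "cy" (pixels), "extrinsics" (4x4, takes a point from world to camera coordinates). Camera axes: x right, y up, looking along -z (the intrinsics and any distortion apply to the point x, -y, -z); pixel columns grow to the right and rows downward; lengths in m; the calibration is good to about 2 mm. A picture is of the moment at which its call begins. There is no depth.
- bot.job_done(): hands the job in, once; it reports no verdict.
Trained networks look in the newest picture that a camera, given by its name, has taken for a name from the list of things; names that differ only in an ending like _2 or _b are one class to them, and where a whole thing is asked for, a point or a joint stands for the part that bears it (a point fixed in the world has none). Each returns a list of dicts, best first, with "conf" (0 to 1); they miss things now and then, are a little off and sometimes report something else, mostly with a low value. They report only what shows in the picture. A call takes as long as a camera call.
- bot.look_for(name, camera): "extent" ([left, top, right, bottom] in pixels, round what is visible of it).
- bot.cut_out(name, camera): "region" (400x640 bool, what is visible of it) and "extent" ([left, top, right, bottom] in pixels, round what is visible of it).
- bot.spot_point(name, camera): "point" ([column, row] in pixels: a listed point, or the origin of a listed thing).
The state is a dict: "clock": time; "joint_pos": joint angles; "joint_vel": joint speeds; "tau": joint torques, N m; "eef_pos": TCP position; "tool_rot": TCP orientation; "ft_force": force on the tool from outside, world axes, zero at the start; "ft_torque": the same for the moment, N m; "grip_width": finger opening in m.
Only numpy, scipy, OpenCV 4.12 (cv2) and the standard library are available. Lean on these libraries where they do the work, as an engineer would, in place of code of your own. Each camera call takes 0.05 s, during which the arm holds its last target.

## Working session

There is one attempt and no reset: what is moved stays moved. The work goes in short steps, Python scripts to look and compute and a shell command to move; the robot and the scene stay as the last step left them, time stands still between calls to the robot, and variables do not carry over. Pictures are saved under pics/ and viewed, and the job is handed in when it is done.

```bash
mkdir -p pics; ls; cat > h.py <<'E'
from workcell import bot
import cv2, numpy as np
from scipy.spatial.transform import Rotation as R
def ray(cam,p):
    E=np.array(cam["extrinsics"]);Rm=E[:3,:3];t=E[:3,3]
    d=np.array([(p[0]-cam["cx"])/cam["fx"],-(p[1]-cam["cy"])/cam["fy"],-1.0])
    return -Rm.T@t, Rm.T@d
def atz(cam,p,z):
    o,d=ray(cam,p); return o+d*(z-o[2])/d[2]
def proj(cam,X):
    E=np.array(cam["extrinsics"]);q=E[:3,:3]@np.array(X)+E[:3,3]
    return np.array([cam["fx"]*q[0]/-q[2]+cam["cx"],cam["fy"]*-q[1]/-q[2]+cam["cy"]])
def tri(ps):
    A=np.zeros((3,3));b=np.zeros(3)
    for c,p in ps:
        o,d=ray(c,p);d=d/np.linalg.norm(d);P=np.eye(3)-np.outer(d,d);A+=P;b+=P@o
    X=np.linalg.solve(A,b)
    return X,[np.round(proj(c,X)-p,1) for c,p in ps]
E
python3 - <<'E'
from h import *
o=bot.get_obs();print({k:np.round(v,3) for k,v in o.items()})
C={}
for n in("top","side"):
    c=bot.camera(n);C[n]=c;cv2.imwrite(f"pics/{n}0.png",c["color"]);print(n,{k:np.round(v,3) for k,v in c.items() if k!="color"})
    for t in["nest","block_center","die_block","pin_top","handle_grip","foot_face","release_paddle","clamp_base","clamp_handle","release_lever","solder_tin","pin_tin","masking_tape"]:
        print(n,t,[(np.round(r["point"],1),round(r["conf"],2)) for r in bot.spot_point(t,n)][:3])
E
```

```text
pics
{'clock': np.float64(0.0), 'joint_pos': array([1.149, 0.241, 0.004, 1.335, 0.   , 1.571]), 'joint_vel': array([-0.001,  0.001, -0.001,  0.001, -0.001, -0.   ]), 'tau': array([-0.0000e+00, -3.7231e+01,  2.5241e+01,  1.7000e-02, -0.0000e+00,
       -0.0000e+00]), 'eef_pos': array([0.204, 0.456, 0.23 ]), 'tool_rot': array([ 0.594,  0.384, -0.385, -0.593]), 'ft_force': array([0.164, 0.658, 0.478]), 'ft_torque': array([0.019, 0.009, 0.048]), 'grip_width': np.float64(0.086)}
top {'fx': np.float64(364.893), 'fy': np.float64(364.893), 'cx': np.float64(317.947), 'cy': np.float64(203.275), 'extrinsics': array([[ 0.003, -1.   , -0.006,  0.103],
       [ 0.996,  0.002,  0.089, -0.611],
       [-0.089, -0.006,  0.996, -0.916],
       [ 0.   ,  0.   ,  0.   ,  1.   ]])}
top nest [(array([298. , 227.3]), 0.88)]
top block_center [(array([258.7, 193.6]), 0.53)]
top die_block [(array([259.4, 196.7]), 0.67)]
top pin_top []
top handle_grip [(array([390.5, 240.3]), 0.52)]
top foot_face [(array([326.3, 233.7]), 0.58)]
top release_paddle [(array([420.1, 246.7]), 0.52)]
top clamp_base [(array([341. , 2
[... 783 characters left out ...]
.3]), 0.79)]
side die_block [(array([301.6, 292.8]), 0.94)]
side pin_top [(array([302. , 280.8]), 0.4)]
side handle_grip [(array([378.8, 163. ]), 0.79), (array([367.2, 203.8]), 0.48)]
side foot_face []
side release_paddle [(array([381.2, 177.1]), 0.58)]
side clamp_base []
side clamp_handle [(array([367.5, 204.9]), 0.64), (array([357.6, 327. ]), 0.59), (array([290.3, 209.5]), 0.4)]
side release_lever [(array([369. , 197.3]), 0.47), (array([377.4, 163.2]), 0.32)]
side solder_tin [(array([357.8, 323.2]), 0.75), (array([275.7, 243.4]), 0.73)]
side pin_tin [(array([275. , 239.4]), 0.97), (array([371.4, 197.4]), 0.3)]
side masking_tape [(array([290.1, 210. ]), 0.61), (array([301.9, 286.6]), 0.37)]
```

View pics/top0.png

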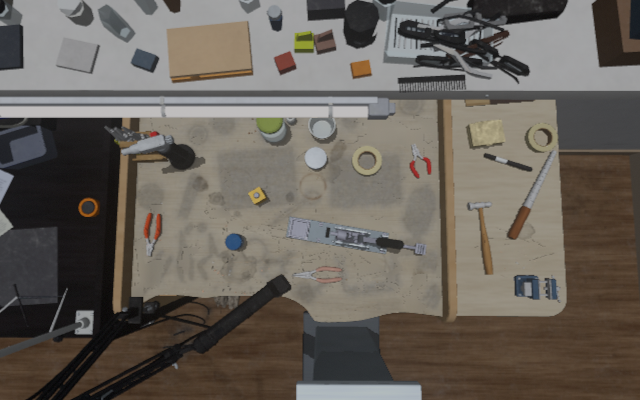

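View pics/side0.png

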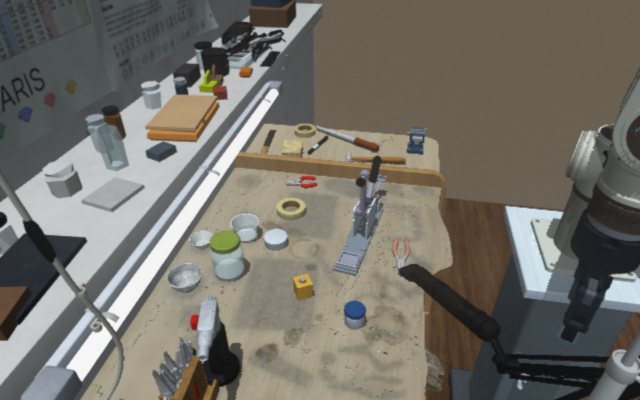

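```bash
python3 - <<'E'
from h import *
C={n:bot.camera(n) for n in("top","side")}
T,S=C["top"],C["side"]
print("nest",tri([(T,[298,227.3]),(S,[347.4,261.1])]),atz(T,[298,227.3],.014))
print("block",tri([(T,[258.7,193.6]),(S,[300.2,288.3])]),tri([(T,[259.4,196.7]),(S,[301.6,292.8])]))
print("grip",tri([(T,[390.5,240.3]),(S,[378.8,163])]))
print("padd",tri([(T,[420.1,246.7]),(S,[381.2,177.1])]),atz(T,[420,246.7],.057))
print("base",atz(T,[341,233.8],0))
for n in C:
  im=C[n]["color"]
  for t in("die_block","clamp_base"):
    for r in bot.cut_out(t,n)[:1]:
      m=r["region"].astype(np.uint8); print(n,t,r["conf"],r["extent"],m.sum(),cv2.minAreaRect(np.argwhere(m)[:,::-1].astype(np.float32)))
cv2.imwrite("pics/t1.png",cv2.resize(T["color"][150:290,210:450],None,fx=3.3,fy=3.3,interpolation=cv2.INTER_CUBIC))
cv2.imwrite("pics/s1.png",cv2.resize(S["color"][140:350,240:440],None,fx=2.8,fy=2.8,interpolation=cv2.INTER_CUBIC))
E
```

```text
nest (array([0.5480797 , 0.15656596, 0.01466762]), [array([0. , 0.3]), array([-0.4, -0. ])]) [0.54893396 0.15667397 0.014     ]
block (array([0.63642453, 0.2604557 , 0.015751  ]), [array([0. , 0.2]), array([-0.3, -0. ])]) (array([0.63159333, 0.26090708, 0.00281216]), [array([-0.1, -0.5]), array([0.6, 0.1])])
grip (array([ 0.50965612, -0.05657164,  0.15862045]), [array([0.2, 3.6]), array([-3.1, -0.2])])
padd (array([ 0.49800962, -0.14762109,  0.06122685]), [array([0.1, 1.2]), array([-1., -0.])]) [ 0.50073668 -0.14833932  0.057     ]
base [0.53240277 0.0437691  0.        ]
top die_block 0.67 [305.3, 147.7, 328.1, 171.1] 390 ((315.0000305175781, 158.0), (21.21320343017578, 21.21320343017578), 45.0)
top clamp_base 0.69 [283.9, 215.9, 427.2, 256.1] 2527 ((355.92236328125, 238.0187225341797), (141.5177764892578, 22.631938934326172), 9.659893989562988)
side die_block 0.76 [294.0, 278.1, 312.2, 298.3] 378 ((301.9000244140625, 286.70001220703125), (22.76839828491211, 18.34120750427246), 71.56504821777344)
side clamp_base 0.19 [370.4, 172.8, 387.0, 204.4] 134 ((377.2964172363281, 188.63978576660156), (8.229812622070312, 28.15462303161621), 17.650123596191406)
```

View pics/t1.png

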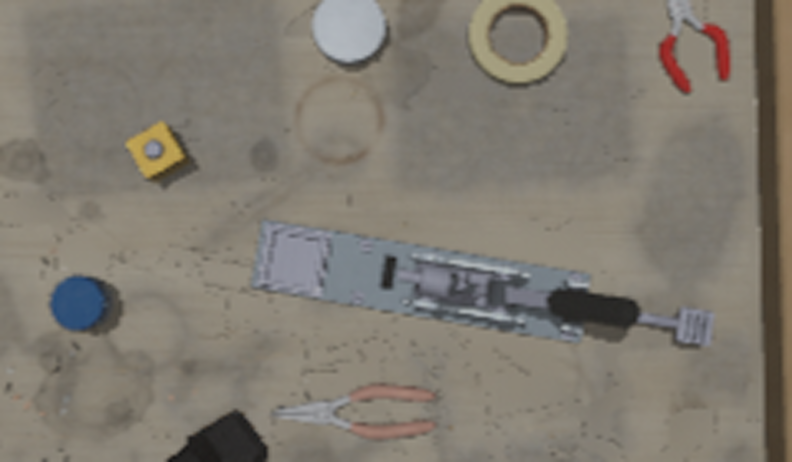

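View pics/s1.png

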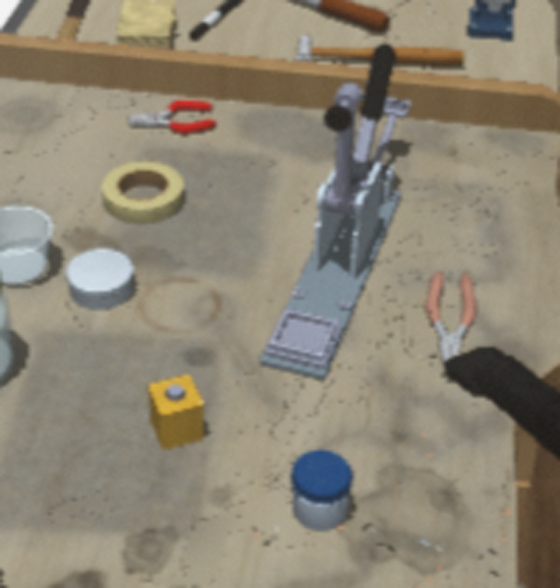

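```bash
cat > fit.py <<'E'
from h import *
from scipy.optimize import minimize
C={n:bot.camera(n) for n in("top","side")}
# yellow masks
M={}
K=4
for n,c in C.items():
    u=np.round(proj(c,[.635,.26,.02])).astype(int)
    im=cv2.resize(c["color"],None,fx=K,fy=K,interpolation=cv2.INTER_CUBIC)
    hsv=cv2.cvtColor(im,cv2.COLOR_BGR2HSV)
    m=((hsv[...,0]>12)&(hsv[...,0]<32)&(hsv[...,1]>130)).astype(np.uint8)
    k=np.zeros_like(m);k[(u[1]-20)*K:(u[1]+20)*K,(u[0]-20)*K:(u[0]+20)*K]=1;m*=k
    m=cv2.morphologyEx(m,cv2.MORPH_CLOSE,np.ones((9,9)));
    ct,_=cv2.findContours(m,0,2);cc=max(ct,key=cv2.contourArea);m=np.zeros_like(m);cv2.drawContours(m,[cc],-1,1,-1)
    M[n]=m;print(n,m.sum()/K/K)
def sil(x,n):
    c,s=np.cos(x[2]),np.sin(x[2]);P=[]
    for a in(-17,17):
        for b in(-17,17):
            for z in(0,40):P.append(proj(C[n],[x[0]+(c*a-s*b)/1e3,x[1]+(s*a+c*b)/1e3,z/1e3]))
    h=cv2.convexHull(((np.array(P)+.5)*K*16).astype(np.int32).reshape(-1,1,2));m=np.zeros_like(M[n]);cv2.fillConvexPoly(m,h,1,shift=4);return m
for ns in(["top"],["side"],["top","side"]):
  best=None
  for y0 in np.radians([0,20,40,60,80]):
    f=lambda x:sum((sil([x[0]/1e2,x[1]/1e2,x[2]],n)^M[n]).sum()/M[n].sum() for n in ns)
    r=minimize(f,[63.5,26,y0],method="Nelder-Mead",options=dict(initial_simplex=[[63.5,26,y0],[64.2,26,y0],[63.5,26.7,y0],[63.5,26,y0+.2]]))
    if best is None or r.fun<best.fun:best=r
  print(ns,best.x[:2]/100,np.degrees(best.x[2])%90,best.fun)
print("lamp",tri([(C["top"],[288,285]),(C["side"],[402,272])]),tri([(C["top"],[200,345]),(C["side"],[492,330])]))
# nest in both via networks plus corners drawn
def draw(n,yaw,N,f):
    im=cv2.resize(C[n]["color"],None,fx=f,fy=f,interpolation=cv2.INTER_CUBIC)
    c,s=np.cos(yaw),np.sin(yaw)
    W=lambda x,y,z:[N[0]+(c*(x-115)-s*y)/1e3,N[1]+(s*(x-115)+c*y)/1e3,z/1e3]
    for h,z,col in((19,20,(0,0,255)),(23,20,(0,255,0))):
        p=np.array([(proj(C[n],W(115+a*h,b*h,z))+.5)*f for a,b in((1,1),(1,-1),(-1,-1),(-1,1))]);cv2.polylines(im,[p.astype(int)],True,col,1)
    for q in(W(-194,0,57),W(-45,0,74),W(10,0,81)):cv2.circle(im,tuple(int(v) for v in(proj(C[n],q)+.5)*f),3,(255,0,255),1)
    for a in (-28,28):
        p=[tuple(int(v) for v in (proj(C[n],W(x,a,8))+.5)*f) for x in(-120,140)];cv2.line(im,*p,(255,255,0),1)
    return im
import sys
yaw=np.radians(float(sys.argv[1]));N=[float(sys.argv[2]),float(sys.argv[3])];tag=sys.argv[4]
cv2.imwrite(f"pics/dt{tag}.png",draw("top",yaw,N,5)[200*5:265*5,280*5:435*5])
cv2.imwrite(f"pics/ds{tag}.png",draw("side",yaw,N,4)[150*4:290*4,290*4:440*4])
E
python3 fit.py 81 .5485 .1566 a
```

```text
top 168.125
side 386.9375
['top'] [0.63334368 0.26388552] 44.0653334992764 0.3315985130111524
['side'] [0.63122554 0.25801135] 21.94630989568741 0.11225973186884186
['top', 'side'] [0.6310206  0.26041301] 27.56662866870772 0.515563604440791
lamp (array([0.4123343, 0.1806677, 0.0269367]), [array([-0.1, -4. ]), array([ 4.5, -0. ])]) (array([0.2725467 , 0.37572564, 0.10185674]), [array([-0.2,  1.3]), array([-1.7,  0. ])])
```

```bash
sed -i 's/hsv\[...,1\]>130/hsv[...,1]>105/' fit.py; python3 fit.py 81 .5485 .1566 a; python3 - <<'E'
from h import *
C={n:bot.camera(n) for n in("top","side")}
for X in([0,0,0],[.205,.456,.231],[.205,.456,.4],[.205,.456,0],[0.15,0.35,.5]):
  print(X,[proj(C[n],X).round() for n in C])
E
```

```text
top 197.1875
side 413.125
['top'] [0.63171388 0.26361868] 35.571173475379936 0.1410459587955626
['side'] [0.63130719 0.2578324 ] 26.129510805988364 0.06354009077155824
['top', 'side'] [0.6310722  0.26146414] 28.65034859763854 0.3270096933283144
lamp (array([0.4123343, 0.1806677, 0.0269367]), [array([-0.1, -4. ]), array([ 4.5, -0. ])]) (array([0.2725467 , 0.37572564, 0.10185674]), [array([-0.2,  1.3]), array([-1.7,  0. ])])
[0, 0, 0] [array([359., 447.]), array([578., 250.])]
[0.205, 0.456, 0.231] [array([136., 402.]), array([568., 323.])]
[0.205, 0.456, 0.4] [array([ 78., 454.]), array([615., 228.])]
[0.205, 0.456, 0] [array([181., 361.]), array([525., 413.])]
[0.15, 0.35, 0.5] [array([108., 554.]), array([665., 114.])]
```

View pics/dta.png

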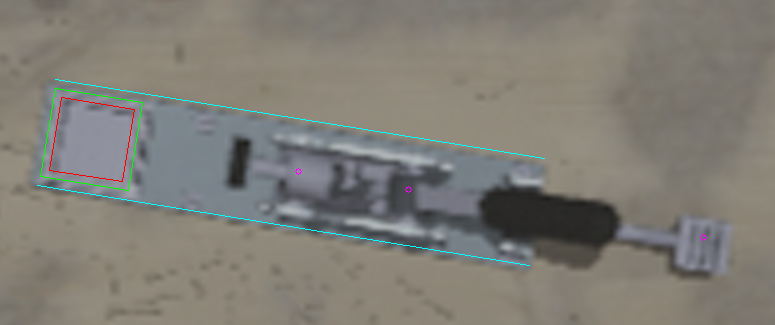

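View pics/dsa.png

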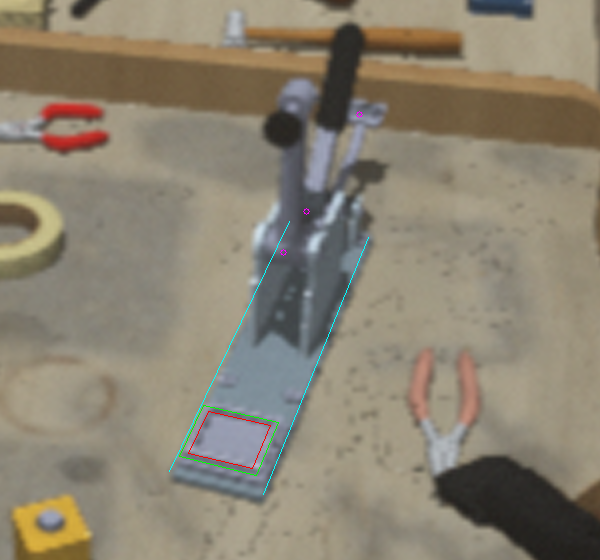

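```bash
cat > ov.py <<'E'
from h import *
import sys
C={n:bot.camera(n) for n in("top","side")}
bx,by,byaw,nx,ny,nyaw=[float(v) for v in sys.argv[1:7]];tag=sys.argv[7]
def box(n,im,f,off,x,y,yaw,h,zs,col):
    c,s=np.cos(yaw),np.sin(yaw)
    for z in zs:
        p=np.array([(proj(C[n],[x+c*a*h-s*b*h,y+s*a*h+c*b*h,z])+.5-off)*f for a,b in((1,1),(1,-1),(-1,-1),(-1,1))]);cv2.polylines(im,[(p*16).astype(int)],True,col,1,shift=4,lineType=cv2.LINE_AA)
out=[]
for (x,y,z) in((bx,by,.02),(nx,ny,.014)):
  row=[]
  for n in C:
    f=14;w=14
    u=np.round(proj(C[n],[x,y,z])).astype(int);off=u-w
    im=cv2.resize(C[n]["color"][off[1]:u[1]+w,off[0]:u[0]+w],None,fx=f,fy=f,interpolation=cv2.INTER_CUBIC)
    row.append(im.copy()[:290*2,:]) if 0 else None
    if z==.02: box(n,im,f,off,bx,by,np.radians(byaw),.017,(0,.04),(0,0,255))
    else: box(n,im,f,off,nx,ny,np.radians(nyaw),.019,(.014,),(0,0,255)); box(n,im,f,off,nx,ny,np.radians(nyaw),.023,(.02,),(0,255,0))
    row.append(im)
  out.append(np.hstack([r for r in row if r is not None]))
o=np.vstack(out);cv2.imwrite(f"pics/ov{tag}.png",cv2.resize(o,(600,600),interpolation=cv2.INTER_AREA))
E
python3 ov.py .6313 .2608 28 .546 .1545 81 1
```

```text
(no output)
```

View pics/ov1.png

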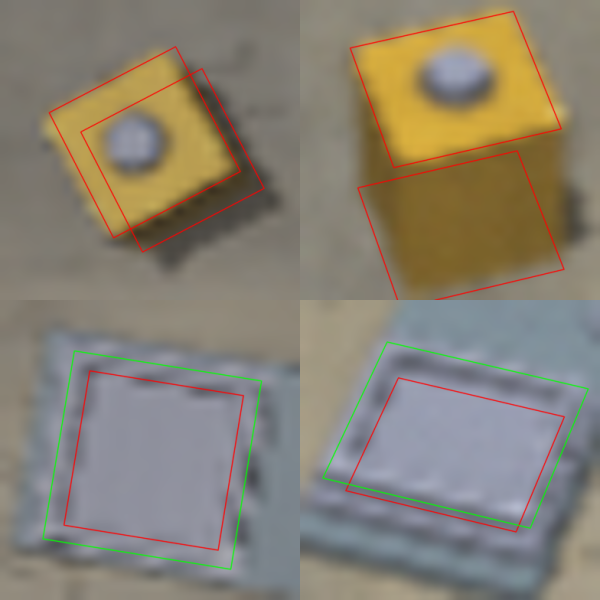

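```bash
cat > st.py <<'E'
from h import *
import sys
def st():
    o=bot.get_obs();r=R.from_quat(o["tool_rot"]);m=r.as_matrix()
    return o,r,m
o,r,m=st()
print("t",round(o["clock"],2),"p",np.round(o["eef_pos"],4),"F",np.round(o["ft_force"],1),"w",round(float(o["grip_width"]),4),"q",np.round(o["joint_pos"],2))
print("axes(cols)",np.round(m,3).tolist(),"jaw yaw",round(np.degrees(np.arctan2(m[1,0],m[0,0])),1))
if len(sys.argv)>4:
    tx,ty,tz,yaw=[float(v) for v in sys.argv[1:5]]
    a=np.radians(yaw);best=None
    for k in(0,np.pi):
        X=np.array([np.cos(a+k),np.sin(a+k),0]);Y=np.array([0,0,-1.]);M=np.c_[X,Y,np.cross(X,Y)]
        rv=(r.inv()*R.from_matrix(M)).as_rotvec(degrees=True)
        d=m.T@(np.array([tx,ty,tz])-o["eef_pos"])*1e3; d2=M.T@(np.array([tx,ty,tz])-o["eef_pos"])*1e3
        print("turn",np.round(rv,1),"shift now-axes",np.round(d,1),"shift target-axes",np.round(d2,1))
E
python3 st.py .631 .261 .11 30
```

```text
t 2.1 p [0.2047 0.4562 0.2313] F [ 0.2  0.6 -0.4] w 0.0852 q [1.15 0.24 0.   1.34 0.   1.57]
axes(cols) [[0.409, -0.0, -0.912], [0.912, 0.0, 0.409], [0.0, -1.0, 0.0]] jaw yaw 65.8
turn [-0.  35.8  0. ] shift now-axes [  -3.6  121.3 -468.8] shift target-axes [ 271.6  121.3 -382.2]
turn [   0.  -144.2    0. ] shift now-axes [  -3.6  121.3 -468.8] shift target-axes [-271.6  121.3  382.2]
```

```bash
python3 -m inch '0 0 0 0 0 -47 0;0 0 0 0 0 -47 0;0 0 0 0 0 -47 0;0 0 0 0 0 -47 0;0 0 0 0 0 -47 0;0 0 0 0 0 -47 0;0 0 0 0 0 -47 0;0 9 0 0 20 -47 0;0 9 0 0 20 0 0;0 9 0 0 20 0 0;0 9 0 0 20 0 0;0 0 0 0 20 0 0'; python3 st.py .631 .261 .005 30
```

```text
clock: 3.6
eef_pos: [0.5478, 0.3021, 0.1305]
tool_rot: [0.683, 0.182, -0.182, -0.683]
ft_force: [0.0, 0.1, -1.3]
grip_width: 0.0853
t 3.6 p [0.5478 0.3021 0.1305] F [ 0.   0.1 -1.3] w 0.0853 q [0.5  0.54 0.19 1.22 0.   1.56]
axes(cols) [[0.868, -0.0, -0.497], [0.497, -0.0, 0.868], [-0.0, -1.0, 0.0]] jaw yaw 29.8
turn [-0.  -0.2 -0. ] shift now-axes [ 51.8 125.5 -77. ] shift target-axes [ 51.5 125.5 -77.2]
turn [  0.  179.8  -0. ] shift now-axes [ 51.8 125.5 -77. ] shift target-axes [-51.5 125.5  77.2]
```

```bash
python3 -m inch '0 0 0 26 0 -38.5 0;0 0 0 26 0 -38.5 0;0 0 0 0 20 0 0;0 0 0 0 25 0 0;0 0 0 0 25 0 0;0 0 0 0 0 0 0'; python3 st.py .631 .261 .005 30;python3 - <<'E'
from h import *
C={n:bot.camera(n) for n in("top","side")}
cr=[]
for n,c in C.items():
    u=np.round(proj(c,[.631,.261,.03])).astype(int)
    cr.append(cv2.resize(c["color"][u[1]-25:u[1]+25,u[0]-25:u[0]+25],(400,400),interpolation=cv2.INTER_CUBIC))
cv2.imwrite("pics/g1.png",np.hstack(cr))
E
```

```text
clock: 4.35
eef_pos: [0.6291, 0.2604, 0.0583]
tool_rot: [0.684, 0.18, -0.184, -0.683]
ft_force: [-0.4, 0.5, -0.6]
grip_width: 0.0854
t 4.35 p [0.6291 0.2604 0.0583] F [-0.4  0.5 -0.6] w 0.0854 q [0.39 0.71 0.3  1.16 0.   1.44]
axes(cols) [[0.867, -0.006, -0.497], [0.497, -0.002, 0.868], [-0.006, -1.0, 0.001]] jaw yaw 29.8
turn [-0.  -0.2 -0.3] shift now-axes [ 2.2 53.3 -0.5] shift target-axes [ 1.9 53.3 -0.4]
turn [ 5.000e-01  1.798e+02 -1.000e-01] shift now-axes [ 2.2 53.3 -0.5] shift target-axes [-1.9 53.3  0.4]
```

View pics/g1.png

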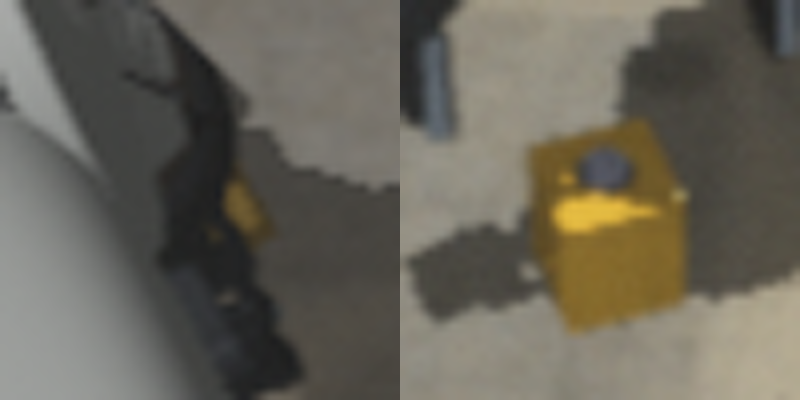

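```bash
python3 -m inch '0 0 0 1 18 0 0;0 0 0 1 18 0 0;0 0 0 0 17 0 0;0 0 0 0 0 0 0;0 0 0 0 0 0 1;0 0 0 0 0 0 1;0 0 0 0 0 0 1;0 0 0 0 0 0 1;0 0 0 0 0 0 1'; python3 st.py .546 .1545 .13 -9
```

```text
clock: 5.58
eef_pos: [0.6336, 0.2626, 0.0094]
tool_rot: [-0.683, -0.183, 0.181, 0.683]
ft_force: [0.6, -0.6, 5.3]
grip_width: 0.0332
t 5.58 p [0.6336 0.2626 0.0094] F [ 0.6 -0.6  5.3] w 0.0332 q [ 0.39  0.76  0.25  1.06 -0.    1.44]
axes(cols) [[0.867, 0.002, -0.497], [0.497, 0.001, 0.867], [0.002, -1.0, -0.0]] jaw yaw 29.8
turn [-0.  38.8  0.1] shift now-axes [-129.5 -120.8  -50.2] shift target-axes [ -69.6 -120.6 -120.5]
turn [ 1.000e-01 -1.412e+02  0.000e+00] shift now-axes [-129.5 -120.8  -50.2] shift target-axes [  69.6 -120.6  120.5]
```

```bash
python3 -m inch '0 0 0 0 -20 0 1;0 0 0 0 -30 0 1;0 0 0 0 -30 0 1;0 9.7 0 0 -30 0 1;0 9.7 0 0 -10 0 1;0 9.7 0 0 0 0 1;0 9.7 0 0 0 0 1;0 0 0 0 0 0 1'; python3 st.py .546 .1545 .13 -9;python3 - <<'E'
from h import *
C={n:bot.camera(n) for n in("top","side")}
p=bot.get_obs()["eef_pos"]
cr=[]
for n,c in C.items():
    u=np.round(proj(c,p)).astype(int);print(u)
    cr.append(cv2.resize(c["color"][u[1]-25:u[1]+25,u[0]-25:u[0]+25],(400,400),interpolation=cv2.INTER_CUBIC))
cv2.imwrite("pics/g2.png",np.hstack(cr))
E
```

```text
clock: 6.58
eef_pos: [0.6323, 0.2621, 0.1272]
tool_rot: [0.705, -0.055, 0.054, -0.705]
ft_force: [0.1, -0.3, -1.7]
grip_width: 0.0332
t 6.58 p [0.6323 0.2621 0.1272] F [ 0.1 -0.3 -1.7] w 0.0332 q [0.39 0.67 0.4  1.31 0.   2.12]
axes(cols) [[0.988, -0.002, 0.154], [-0.154, -0.001, 0.988], [-0.002, -1.0, -0.001]] jaw yaw -8.9
turn [ 0.1  0.1 -0.1] shift now-axes [ -68.7   -2.6 -119.6] shift target-axes [ -68.4   -2.8 -119.7]
turn [-2.000e-01 -1.799e+02 -1.000e-01] shift now-axes [ -68.7   -2.6 -119.6] shift target-axes [ 68.4  -2.8 119.7]
[250 190]
[300 250]
```

View pics/g2.png

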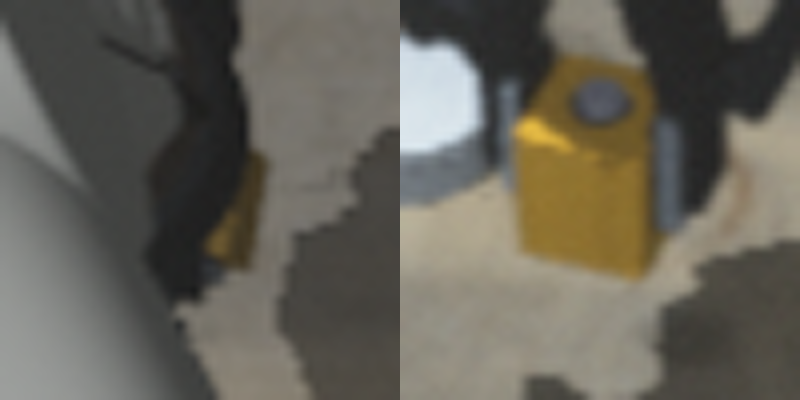

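```bash
cat > ov2.py <<'E'
from h import *
import sys
# overlay block at TCP + offset (dx,dy mm), base at z
dx,dy,base,yaw=[float(v) for v in sys.argv[1:5]];tag=sys.argv[5]
p=np.array(bot.get_obs()["eef_pos"]);c=bot.camera("side");f=16;w=19
x,y=p[0]+dx/1e3,p[1]+dy/1e3;u=np.round(proj(c,[x,y,base+.02])).astype(int);off=u-w
im=cv2.resize(c["color"][off[1]:u[1]+w,off[0]:u[0]+w],None,fx=f,fy=f,interpolation=cv2.INTER_CUBIC);raw=im.copy()
a=np.radians(yaw);cs,s=np.cos(a),np.sin(a);h=.017
for z in(base,base+.04):
    q=np.array([(proj(c,[x+cs*i*h-s*j*h,y+s*i*h+cs*j*h,z])+.5-off)*f for i,j in((1,1),(1,-1),(-1,-1),(-1,1))]);cv2.polylines(im,[q.astype(int)],True,(0,0,255),1,cv2.LINE_AA)
cv2.imwrite(f"pics/h{tag}.png",im)
E
python3 ov2.py 0 0 .118 -9 a
```

```text
(no output)
```

View pics/ha.png

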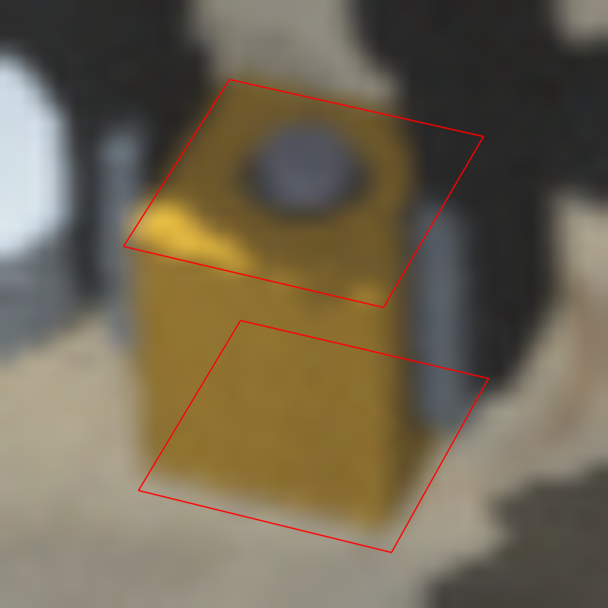

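```bash
python3 -m inch '0 0 0 -17 0 -30 1;0 0 0 -17 0 -30 1;0 0 0 -17 0 -30 1;0 0 0 -17 5 -29 1;0 0 0 0 25 0 1;0 0 0 0 25 0 1;0 0 0 0 20 0 1;0 0 0 0 5 0 1;0 0 0 0 0 0 1'; python3 st.py .546 .1545 .0235 -9;python3 ov2.py 0 0 .035 -9 b;python3 - <<'E'
from h import *
n="side";c=bot.camera(n);u=np.round(proj(c,[.546,.1545,.03])).astype(int)
cv2.imwrite("pics/g3.png",cv2.resize(c["color"][u[1]-30:u[1]+30,u[0]-30:u[0]+30],(600,600),interpolation=cv2.INTER_CUBIC))
E
```

```text
clock: 7.85
eef_pos: [0.5472, 0.1554, 0.0484]
tool_rot: [0.705, -0.055, 0.055, -0.705]
ft_force: [-0.0, -0.2, -1.3]
grip_width: 0.0331
t 7.85 p [0.5472 0.1554 0.0484] F [-0.  -0.2 -1.3] w 0.0331 q [ 0.28  0.51 -0.09  0.96 -0.    2.  ]
axes(cols) [[0.988, -0.0, 0.155], [-0.155, -0.0, 0.988], [-0.0, -1.0, -0.0]] jaw yaw -8.9
turn [ 0.   0.1 -0. ] shift now-axes [-1.1 24.9 -1.1] shift target-axes [-1.1 24.9 -1.1]
turn [  -0.  -179.9   -0. ] shift now-axes [-1.1 24.9 -1.1] shift target-axes [ 1.1 24.9  1.1]
```

View pics/hb.png

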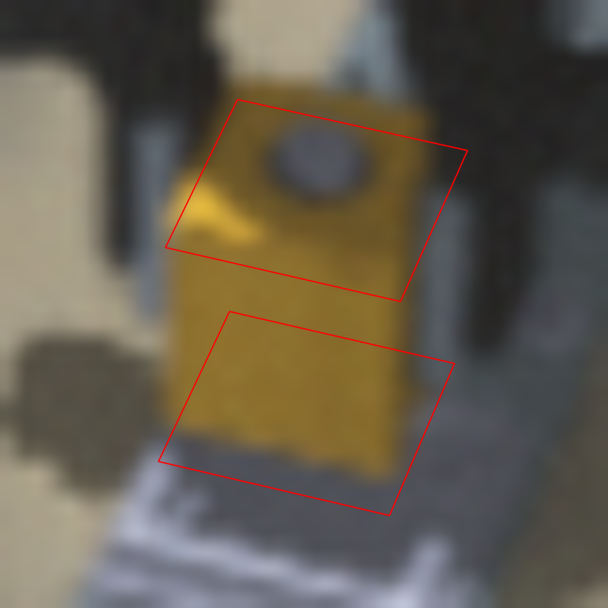

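View pics/g3.png

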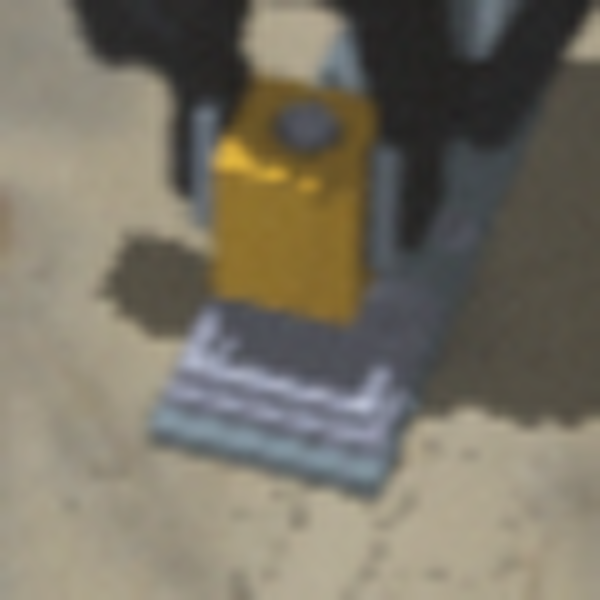

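```bash
python3 -m inch '0 0 0 -0.8 8 0 1;0 0 0 0 8 0 1;0 0 0 0 0 0 1'; python3 st.py .546 .1545 .0235 -9;python3 ov2.py 0 0 .023 -9 c
```

```text
clock: 8.32
eef_pos: [0.5455, 0.1552, 0.0313]
tool_rot: [0.705, -0.056, 0.055, -0.705]
ft_force: [-0.5, -0.1, -1.6]
grip_width: 0.0333
t 8.32 p [0.5455 0.1552 0.0313] F [-0.5 -0.1 -1.6] w 0.0333 q [ 0.28  0.53 -0.11  0.93 -0.    2.  ]
axes(cols) [[0.988, -0.002, 0.156], [-0.156, -0.001, 0.988], [-0.002, -1.0, -0.001]] jaw yaw -9.0
turn [ 0.1  0.  -0.1] shift now-axes [ 0.7  7.8 -0.6] shift target-axes [ 0.6  7.8 -0.6]
turn [-2.0e-01 -1.8e+02 -1.0e-01] shift now-axes [ 0.7  7.8 -0.6] shift target-axes [-0.6  7.8  0.6]
```

View pics/hc.png

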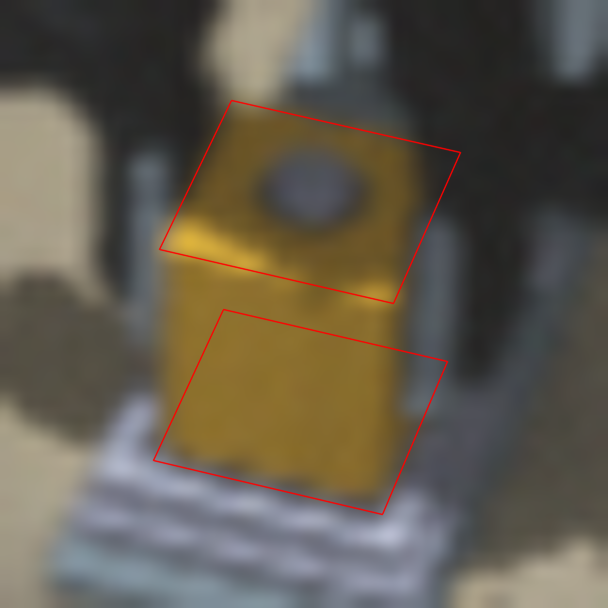

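```bash
python3 -m inch '0 0 0 0 3 0 1;0 0 0 0 2 0 1;0 0 0 0 0 0 1'; python3 st.py .546 .1545 .0235 -9
```

```text
clock: 8.75
eef_pos: [0.5462, 0.1554, 0.0271]
tool_rot: [0.705, -0.055, 0.055, -0.705]
ft_force: [-0.7, 1.1, -2.9]
grip_width: 0.033
t 8.75 p [0.5462 0.1554 0.0271] F [-0.7  1.1 -2.9] w 0.033 q [ 0.28  0.54 -0.12  0.92  0.    2.  ]
axes(cols) [[0.988, -0.0, 0.156], [-0.156, -0.0, 0.988], [-0.0, -1.0, -0.0]] jaw yaw -9.0
turn [ 0.  0. -0.] shift now-axes [-0.1  3.6 -1. ] shift target-axes [-0.1  3.6 -1. ]
turn [  -0. -180.   -0.] shift now-axes [-0.1  3.6 -1. ] shift target-axes [0.1 3.6 1. ]
```

```bash
python3 -m inch '0 0 0 0 2 0 1;0 0 0 0 2 0 1;0 0 0 0 0 0 1'; python3 st.py .546 .1545 .0235 -9;python3 ov2.py 0 0 .014 -9 d
```

```text
clock: 9.12
eef_pos: [0.5465, 0.1555, 0.0233]
tool_rot: [-0.705, 0.055, -0.055, 0.705]
ft_force: [-0.2, 0.8, -1.1]
grip_width: 0.0335
t 9.12 p [0.5465 0.1555 0.0233] F [-0.2  0.8 -1.1] w 0.0335 q [ 0.28  0.54 -0.12  0.91 -0.    2.  ]
axes(cols) [[0.988, 0.0, 0.156], [-0.156, 0.0, 0.988], [0.0, -1.0, 0.0]] jaw yaw -9.0
turn [-0.  0.  0.] shift now-axes [-0.3 -0.2 -1.1] shift target-axes [-0.3 -0.2 -1.1]
turn [   0. -180.    0.] shift now-axes [-0.3 -0.2 -1.1] shift target-axes [ 0.3 -0.2  1.1]
```

View pics/hd.png

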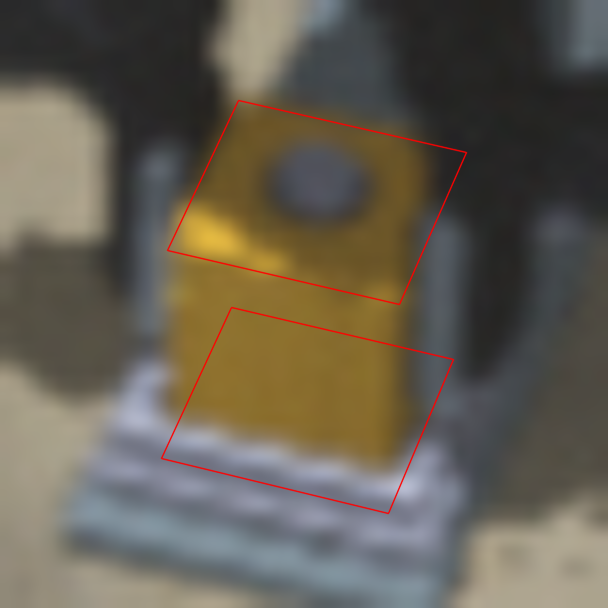

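```bash
python3 -m inch '0 0 0 0 1 0 1;0 0 0 0 1 0 1;0 0 0 0 0 0 1'; python3 st.py .546 .1545 .0235 -9
```

```text
clock: 9.55
eef_pos: [0.5465, 0.1555, 0.0233]
tool_rot: [-0.705, 0.055, -0.056, 0.705]
ft_force: [-3.9, -1.9, 11.3]
grip_width: 0.0329
t 9.55 p [0.5465 0.1555 0.0233] F [-3.9 -1.9 11.3] w 0.0329 q [ 0.28  0.54 -0.12  0.91  0.    2.  ]
axes(cols) [[0.988, 0.001, 0.156], [-0.156, 0.0, 0.988], [0.001, -1.0, 0.0]] jaw yaw -9.0
turn [-0.   0.   0.1] shift now-axes [-0.3 -0.2 -1.1] shift target-axes [-0.3 -0.2 -1.1]
turn [ 1.0e-01 -1.8e+02  0.0e+00] shift now-axes [-0.3 -0.2 -1.1] shift target-axes [ 0.3 -0.2  1.1]
```

```bash
python3 -m inch '0 0 0 0 0 0 0;0 0 0 0 0 0 0;0 0 0 0 0 0 0;0 0 0 0 0 0 0;0 0 0 0 -10 0 0;0 0 0 0 -40 0 0;0 0 0 0 -40 0 0;0 0 0 0 -45 0 0;0 0 0 0 -45 0 1;0 0 0 0 -42 0 1;0 0 0 0 0 0 1'; python3 st.py .5118 -.0619 .24 -9;python3 ov2.py 0 0 .014 -9 e; python3 - <<'E'
from h import *
C={n:bot.camera(n) for n in("top","side")}
T,S=C["top"],C["side"]
print("lamp?")
cv2.imwrite("pics/s5.png",cv2.resize(S["color"][130:300,270:440],None,fx=3.4,fy=3.4,interpolation=cv2.INTER_CUBIC))
E
```

```text
clock: 10.92
eef_pos: [0.5486, 0.1561, 0.2485]
tool_rot: [-0.704, 0.052, -0.058, 0.706]
ft_force: [-0.1, 0.0, 0.5]
grip_width: 0.0322
t 10.93 p [0.5486 0.1561 0.2485] F [-0.1  0.   0.5] w 0.0322 q [ 0.28  0.37  0.23  1.42 -0.    2.  ]
axes(cols) [[0.988, 0.009, 0.156], [-0.156, 0.003, 0.988], [0.009, -1.0, 0.004]] jaw yaw -9.0
turn [-0.2  0.   0.5] shift now-axes [  -2.5    7.6 -221.1] shift target-axes [  -2.3    8.5 -221.1]
turn [   0.8 -180.     0.4] shift now-axes [  -2.5    7.6 -221.1] shift target-axes [  2.3   8.5 221.1]
lamp?
```

View pics/he.png

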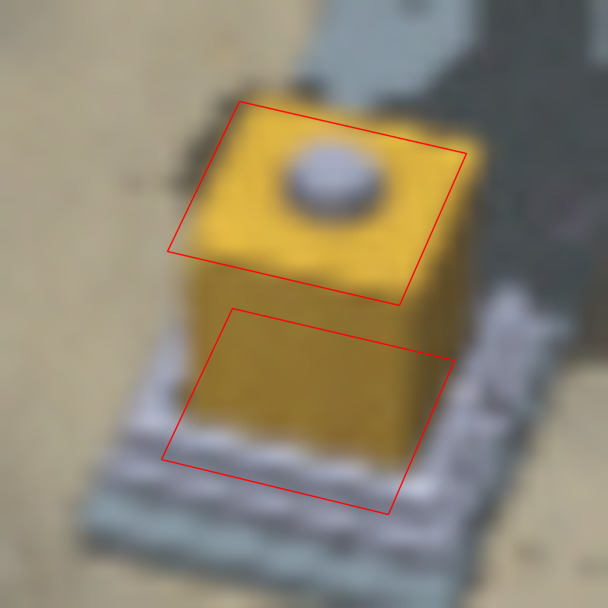

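View pics/s5.png

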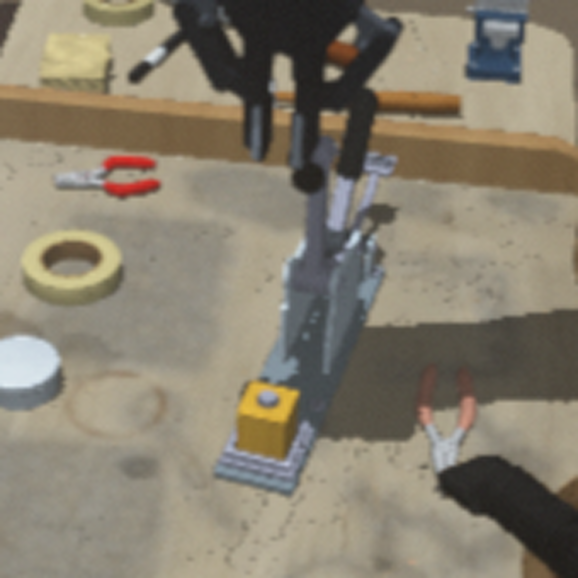

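```bash
python3 -m inch '0 0 0 -2 0 -40 1;0 0 0 0 0 -45 1;0 0 0 0 0 -45 1;0 0 0 0 0 -45 1;0 0 0 0 0 -45 1;0 0 0 0 0 0 1'; python3 st.py .5118 -.0619 .24 -9; python3 - <<'E'
from h import *
C={n:bot.camera(n) for n in("top","side")}
for n in C:
    for t in("handle_grip","release_paddle"):
        print(n,t,[(np.round(r["point"],1),round(r["conf"],2)) for r in bot.spot_point(t,n)][:2])
S=C["side"]
cv2.imwrite("pics/s6.png",cv2.resize(S["color"][90:240,300:450],None,fx=4,fy=4,interpolation=cv2.INTER_CUBIC))
E
```

```text
clock: 11.82
eef_pos: [0.5085, -0.064, 0.2417]
tool_rot: [0.705, -0.058, 0.056, -0.705]
ft_force: [0.9, 0.8, 0.5]
grip_width: -0.0003
t 11.82 p [ 0.5085 -0.064   0.2417] F [0.9 0.8 0.5] w -0.0003 q [-0.12  0.26  0.06  1.37 -0.    1.61]
axes(cols) [[0.987, -0.004, 0.161], [-0.161, -0.0, 0.987], [-0.004, -1.0, -0.001]] jaw yaw -9.3
turn [ 0.  -0.3 -0.2] shift now-axes [2.9 1.6 2.6] shift target-axes [2.9 1.7 2.6]
turn [3.000e-01 1.797e+02 1.000e-01] shift now-axes [2.9 1.6 2.6] shift target-axes [-2.9  1.7 -2.6]
top handle_grip [(array([390. , 243.5]), 0.62)]
top release_paddle [(array([313.9, 157.2]), 0.32)]
side handle_grip [(array([377.4, 166.6]), 0.58)]
side release_paddle [(array([382.5, 173.1]), 0.66)]
```

View pics/s6.png

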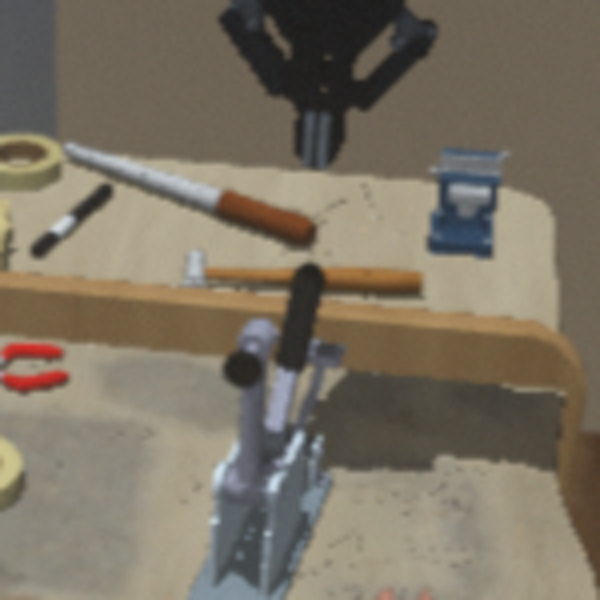

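```bash
python3 -m inch '0 0 0 3 25 10 1;0 0 0 0 30 0 1;0 0 0 0 20 0 1;0 0 0 0 0 0 1'; python3 st.py .5135 -.053 .153 -9; python3 - <<'E'
from h import *
C={n:bot.camera(n) for n in("side",)}
S=C["side"]
cv2.imwrite("pics/s7.png",cv2.resize(S["color"][120:210,330:430],None,fx=6,fy=6,interpolation=cv2.INTER_CUBIC))
E
```

```text
clock: 12.62
eef_pos: [0.5133, -0.051, 0.1666]
tool_rot: [-0.705, 0.056, -0.053, 0.705]
ft_force: [-0.2, -0.4, -0.2]
grip_width: 0.0
t 12.62 p [ 0.5133 -0.051   0.1666] F [-0.2 -0.4 -0.2] w 0.0 q [-0.1   0.31 -0.07  1.19  0.    1.63]
axes(cols) [[0.988, -0.004, 0.154], [-0.154, 0.0, 0.988], [-0.004, -1.0, -0.0]] jaw yaw -8.9
turn [ 0.   0.1 -0.2] shift now-axes [ 0.5 13.6 -2. ] shift target-axes [ 0.5 13.6 -2. ]
turn [  -0.4 -179.9   -0. ] shift now-axes [ 0.5 13.6 -2. ] shift target-axes [-0.5 13.6  2. ]
```

View pics/s7.png

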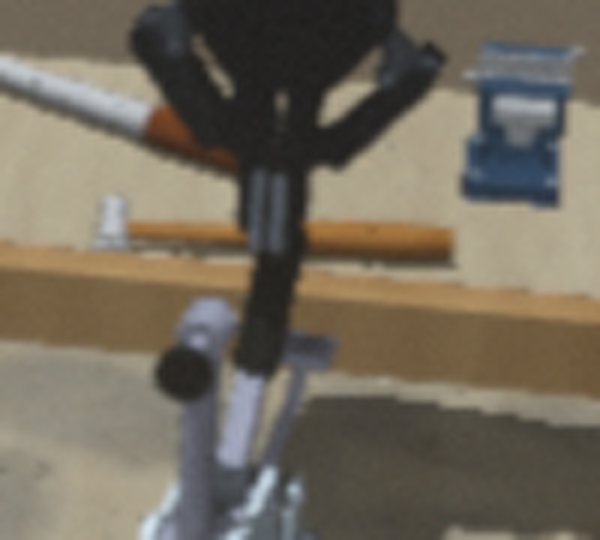

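```bash
python3 -m inch '0 0 0 0.5 4 0 1;0 0 0 0 4 0 1;0 0 0 0 3 0 1;0 0 0 0 0 0 1' ; python3 -m inch '0 0 0 0 3 -3 1;0 0 0 0 3 -3 1;0 0 0 0 0 0 1'
```

```text
clock: 13.18
eef_pos: [0.515, -0.0522, 0.1572]
tool_rot: [0.705, -0.055, 0.055, -0.705]
ft_force: [-0.7, 0.2, -0.4]
grip_width: -0.0002
clock: 13.55
eef_pos: [0.5143, -0.0583, 0.1512]
tool_rot: [-0.705, 0.055, -0.056, 0.705]
ft_force: [-1.2, 0.5, 0.2]
grip_width: 0.0002
```

```bash
python3 -m inch '0 0 0 0 4 -3 1;0 0 0 0 4 -3 1;0 0 0 0 5 -4 1;0 0 0 0 5 -4 1;0 0 0 0 0 0 1' ; python3 - <<'E'
from h import *
S=bot.camera("side")
cv2.imwrite("pics/s8.png",cv2.resize(S["color"][120:210,330:430],None,fx=6,fy=6,interpolation=cv2.INTER_CUBIC))
E
```

```text
clock: 14.18
eef_pos: [0.5114, -0.0723, 0.1325]
tool_rot: [-0.705, 0.056, -0.055, 0.705]
ft_force: [0.5, -0.8, 0.5]
grip_width: -0.0002
```

View pics/s8.png

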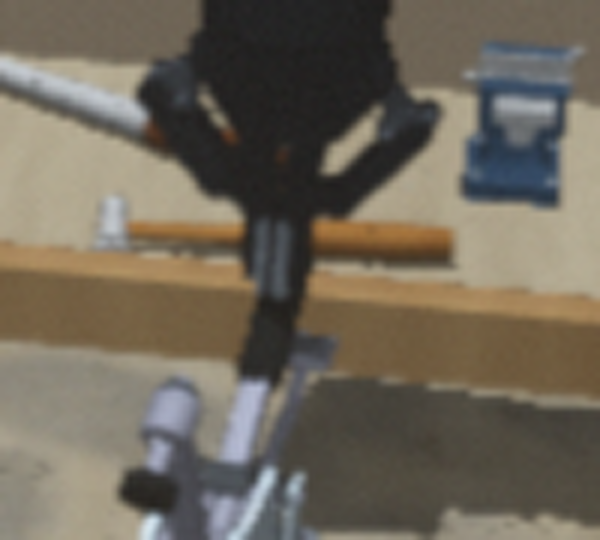

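```bash
python3 -m inch '0 0 0 0 4 -3 1;0 0 0 0 4 -3 1;0 0 0 0 4 -3 1;0 0 0 0 5 -3 1;0 0 0 0 4 -2 1;0 0 0 0 0 0 1'; python3 -m inch '0 0 0 0 4 -2 1;0 0 0 0 4 -1 1;0 0 0 0 3 -1 1;0 0 0 0 0 0 1' ; python3 - <<'E'
from h import *
S=bot.camera("side")
cv2.imwrite("pics/s9.png",cv2.resize(S["color"][130:280,300:450],None,fx=4,fy=4,interpolation=cv2.INTER_CUBIC))
E
```

```text
clock: 14.98
eef_pos: [0.5094, -0.0862, 0.1118]
tool_rot: [0.705, -0.056, 0.055, -0.705]
ft_force: [0.5, 1.2, 0.9]
grip_width: 0.0001
clock: 15.48
eef_pos: [0.5091, -0.0899, 0.101]
tool_rot: [0.705, -0.055, 0.055, -0.705]
ft_force: [-0.1, -0.1, 0.5]
grip_width: 0.0
```

View pics/s9.png

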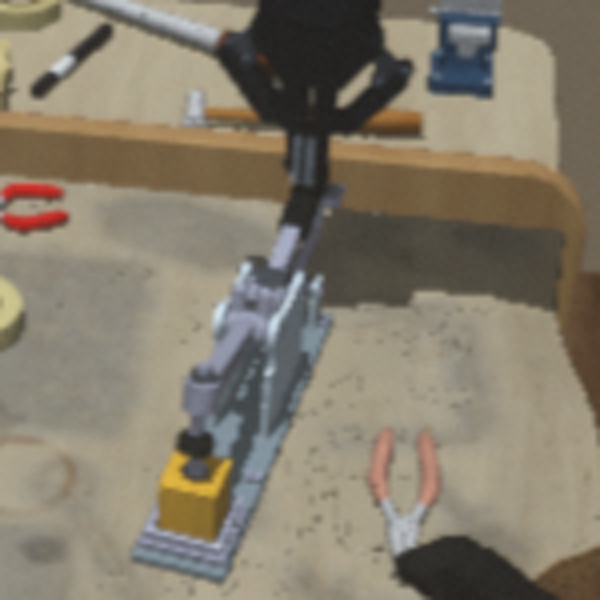

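```bash
python3 -m inch '0 0 0 0 2 -1 1;0 0 0 0 2 -1 1;0 0 0 0 2 0 1;0 0 0 0 0 0 1';python3 -m inch '0 0 0 0 2 -1 1;0 0 0 0 2 0 1;0 0 0 0 0 0 1'
```

```text
clock: 16.02
eef_pos: [0.509, -0.0918, 0.0952]
tool_rot: [0.705, -0.055, 0.055, -0.705]
ft_force: [-0.1, -0.1, 1.1]
grip_width: -0.0002
clock: 16.4
eef_pos: [0.509, -0.0927, 0.0917]
tool_rot: [0.705, -0.055, 0.056, -0.705]
ft_force: [-1.0, 0.9, 5.0]
grip_width: 0.0001
```

```bash
python3 -m inch '0 0 0 0 1.5 0 1;0 0 0 0 1.5 0 1;0 0 0 0 0 0 1'
```

```text
clock: 16.77
eef_pos: [0.5092, -0.0932, 0.0894]
tool_rot: [0.705, -0.055, 0.056, -0.705]
ft_force: [-2.6, -0.4, 9.1]
grip_width: 0.0002
```

```bash
python3 -m inch '0 0 0 0 1.5 0 1;0 0 0 0 1.5 0 1;0 0 0 0 0 0 1'
```

```text
clock: 17.15
eef_pos: [0.5092, -0.0936, 0.0869]
tool_rot: [0.706, -0.055, 0.056, -0.704]
ft_force: [-2.9, -1.1, 11.0]
grip_width: -0.0001
```

```bash
python3 -m inch '0 0 0 0 1.5 0 1;0 0 0 0 0 0 1'; python3 -m inch '0 0 0 0 1.5 0 1;0 0 0 0 0 0 1'
```

```text
clock: 17.4
eef_pos: [0.5091, -0.0938, 0.0853]
tool_rot: [0.706, -0.055, 0.056, -0.704]
ft_force: [-3.4, -1.8, 10.1]
grip_width: -0.0
clock: 17.65
eef_pos: [0.509, -0.094, 0.0836]
tool_rot: [0.706, -0.055, 0.056, -0.704]
ft_force: [-3.0, -2.0, 8.9]
grip_width: -0.0002
```

```bash
python3 -m inch '0 0 0 0 1.5 0 1;0 0 0 0 0 0 1'; python3 -m inch '0 0 0 0 1.5 0 1;0 0 0 0 0 0 1'
```

```text
clock: 17.9
eef_pos: [0.5089, -0.0941, 0.0819]
tool_rot: [0.706, -0.055, 0.056, -0.704]
ft_force: [-2.7, -2.3, 8.4]
grip_width: -0.0
clock: 18.15
eef_pos: [0.5089, -0.0943, 0.0804]
tool_rot: [0.706, -0.055, 0.056, -0.704]
ft_force: [-1.8, -2.4, 8.5]
grip_width: -0.0
```

```bash
python3 -m inch '0 0 0 0 1.5 0 1;0 0 0 0 0 0 1'; python3 -m inch '0 0 0 0 1 0 1;0 0 0 0 0 0 1'
```

```text
clock: 18.4
eef_pos: [0.5088, -0.0943, 0.0788]
tool_rot: [0.706, -0.055, 0.056, -0.704]
ft_force: [-2.2, -2.8, 7.1]
grip_width: -0.0001
clock: 18.65
eef_pos: [0.5088, -0.0944, 0.0776]
tool_rot: [0.706, -0.055, 0.056, -0.704]
ft_force: [-1.7, -3.6, 5.6]
grip_width: -0.0
```

```bash
python3 -m inch '0 0 0 0 1 0 1;0 0 0 0 0 0 1'; python3 -m inch '0 0 0 0 1 0 1;0 0 0 0 0 0 1'
```

```text
clock: 18.9
eef_pos: [0.5087, -0.0944, 0.0764]
tool_rot: [0.706, -0.055, 0.056, -0.704]
ft_force: [-1.6, -3.7, 5.0]
grip_width: -0.0002
clock: 19.15
eef_pos: [0.5089, -0.0936, 0.0751]
tool_rot: [0.706, -0.055, 0.056, -0.704]
ft_force: [-1.2, -3.9, 3.5]
grip_width: -0.0
```

```bash
python3 -m inch '0 0 0 0 1 0 1;0 0 0 0 0 0 1'; python3 -m inch '0 0 0 0 1 0 1;0 0 0 0 0 0 1'
```

```text
clock: 19.4
eef_pos: [0.5088, -0.0924, 0.0735]
tool_rot: [-0.705, 0.055, -0.055, 0.705]
ft_force: [0.6, -1.5, 1.6]
grip_width: 0.0001
clock: 19.65
eef_pos: [0.5082, -0.092, 0.0722]
tool_rot: [-0.705, 0.056, -0.055, 0.705]
ft_force: [0.3, 0.1, -0.2]
grip_width: 0.0
```

```bash
python3 -m inch '0 0 0 0 1 0 1;0 0 0 0 1 0 1;0 0 0 0 0 0 1'; python3 -m inch '0 0 0 0 1 0 1;0 0 0 0 0 0 1'
```

```text
clock: 20.02
eef_pos: [0.5086, -0.0925, 0.0707]
tool_rot: [-0.705, 0.055, -0.055, 0.705]
ft_force: [-1.2, 0.3, 0.1]
grip_width: -0.0001
clock: 20.27
eef_pos: [0.5089, -0.0926, 0.0704]
tool_rot: [-0.705, 0.055, -0.055, 0.705]
ft_force: [-1.4, 0.5, 4.7]
grip_width: 0.0001
```

```bash
python3 -m inch '0 0 0 0 1 0 1;0 0 0 0 0 0 1'; python3 -m inch '0 0 0 0 1 0 1;0 0 0 0 0 0 1'
```

```text
clock: 20.52
eef_pos: [0.5091, -0.0926, 0.0701]
tool_rot: [-0.705, 0.055, -0.056, 0.705]
ft_force: [-2.2, 1.2, 9.5]
grip_width: -0.0005
clock: 20.78
eef_pos: [0.5093, -0.0927, 0.07]
tool_rot: [-0.705, 0.054, -0.056, 0.705]
ft_force: [-3.7, 1.0, 14.1]
grip_width: -0.0002
```

```bash
python3 -m inch '0 0 0 0 -10 0 1;0 0 0 0 -30 0 1;0 0 0 0 -30 0 1;0 0 0 0 0 -30 1;10 0 0 0 0 -25 1;10 0 0 0 0 0 1;0 0 0 0 0 0 1'; python3 st.py .4985 -.143 .075 -9; python3 - <<'E'
from h import *
C={n:bot.camera(n) for n in("top","side")}
T,S=C["top"],C["side"]
cv2.imwrite("pics/s10.png",cv2.resize(S["color"][140:290,300:450],None,fx=4,fy=4,interpolation=cv2.INTER_CUBIC))
cv2.imwrite("pics/t10.png",cv2.resize(T["color"][170:290,280:440],None,fx=5,fy=5,interpolation=cv2.INTER_CUBIC))
for n in C:
    for t in("release_paddle","handle_grip"):
        print(n,t,[(np.round(r["point"],1),round(r["conf"],2)) for r in bot.spot_point(t,n)][:2])
for X in((.4977,-.1507,.057),(.4985,-.143,.075)):print([proj(C[n],X).round(1) for n in C])
E
```

```text
clock: 21.65
eef_pos: [0.4993, -0.1498, 0.1364]
tool_rot: [-0.572, 0.047, -0.066, 0.817]
ft_force: [-0.5, 0.1, -0.1]
grip_width: -0.0003
t 21.65 p [ 0.4993 -0.1498  0.1364] F [-0.5  0.1 -0.1] w -0.0003 q [-0.48  0.42 -0.04  1.22  0.33  1.23]
axes(cols) [[0.987, 0.053, 0.152], [-0.161, 0.338, 0.927], [-0.003, -0.94, 0.342]] jaw yaw -9.3
turn [-20.   -0.3  -0.1] shift now-axes [ -1.8  60.  -14.8] shift target-axes [-1.9 61.4  6.6]
turn [ 1.00e-01  1.77e+02 -3.12e+01] shift now-axes [ -1.8  60.  -14.8] shift target-axes [ 1.9 61.4 -6.6]
top release_paddle [(array([417.7, 249.2]), 0.48)]
top handle_grip [(array([397.8, 245.8]), 0.64)]
side release_paddle [(array([367.7, 201.4]), 0.49)]
side handle_grip [(array([377.5, 183.8]), 0.65)]
[array([421. , 247.9]), array([380.3, 177.8])]
[array([419.8, 247.8]), array([380.2, 173.7])]
```

View pics/s10.png

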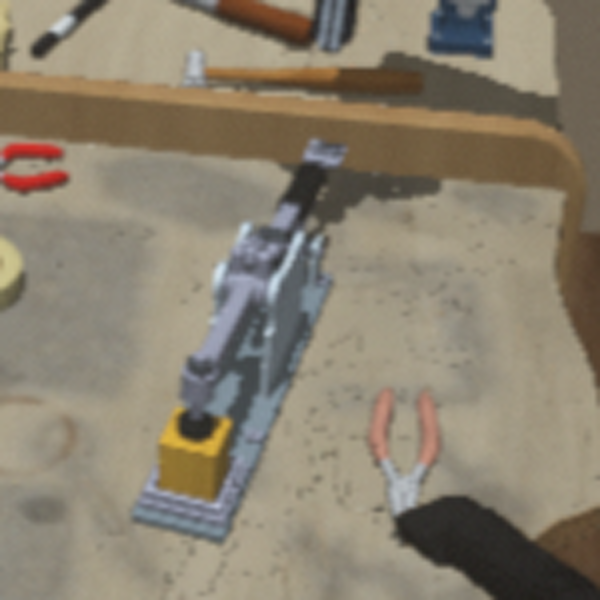

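View pics/t10.png

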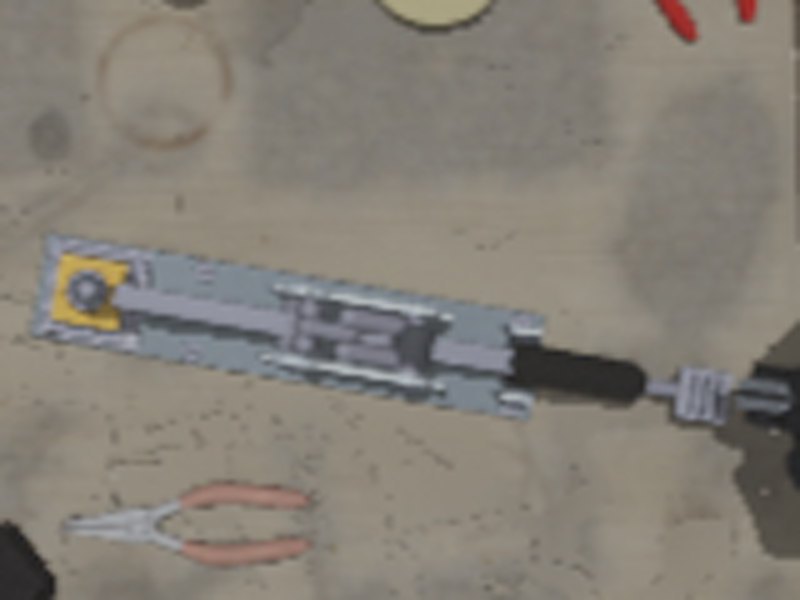

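```bash
python3 - <<'E'
from h import *
C={n:bot.camera(n) for n in("top","side")}
T,S=C["top"],C["side"]
for c in(441,444,454):print(c,atz(T,[c,250],.04).round(3),atz(T,[c,250],0).round(3))
# rail near side x~.5: top edge & bottom edge in side, col 390
for r in (155,163,168,184):print(r,atz(S,[385,r],.04).round(3),atz(S,[385,r],.0).round(3))
E
python3 st.py .4962 -.1426 .075 -9
python3 - <<'E'
from h import *
S=bot.camera("side");cv2.imwrite("pics/s11.png",cv2.resize(S["color"][120:220,330:460],None,fx=6,fy=6,interpolation=cv2.INTER_CUBIC))
T=bot.camera("top");cv2.imwrite("pics/t11.png",cv2.resize(T["color"][200:300,370:470],None,fx=6,fy=6,interpolation=cv2.INTER_CUBIC))
E
```

```text
441 [ 0.492 -0.206  0.04 ] [ 0.491 -0.219  0.   ]
444 [ 0.492 -0.213  0.04 ] [ 0.491 -0.227  0.   ]
454 [ 0.492 -0.238  0.04 ] [ 0.491 -0.253  0.   ]
155 [ 0.494 -0.313  0.04 ] [ 0.496 -0.385  0.   ]
163 [ 0.491 -0.264  0.04 ] [ 0.492 -0.333  0.   ]
168 [ 0.489 -0.235  0.04 ] [ 0.49  -0.302  0.   ]
184 [ 0.483 -0.147  0.04 ] [ 0.484 -0.209  0.   ]
t 22.05 p [ 0.5005 -0.1458  0.1382] F [-1.1 -0.5 -0.2] w 0.0002 q [-0.47  0.42 -0.04  1.22  0.33  1.23]
axes(cols) [[0.988, 0.053, 0.144], [-0.154, 0.337, 0.929], [0.001, -0.94, 0.341]] jaw yaw -8.8
turn [-20.    0.2   0. ] shift now-axes [ -4.8  60.3 -19.2] shift target-axes [-4.7 63.2  2.5]
turn [   0.  -177.1   31.2] shift now-axes [ -4.8  60.3 -19.2] shift target-axes [ 4.7 63.2 -2.5]
```

View pics/s11.png

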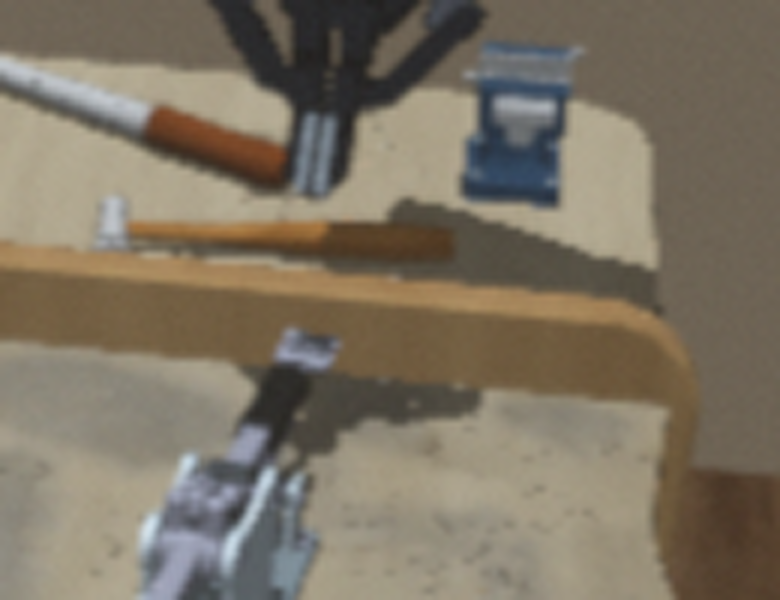

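View pics/t11.png

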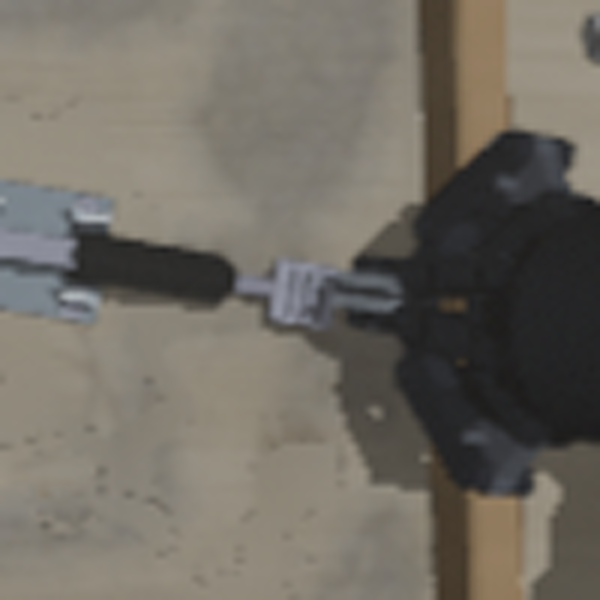

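```bash
python3 - <<'E'
from h import *
S=bot.camera("side");T=bot.camera("top")
p=bot.get_obs()["eef_pos"];print(p)
print(proj(S,p),proj(T,p),"seen side 383.3,151.7 top 370+345/6..",370+340/6,200+290/6)
for x in(.495,.4985,.502):print(x,proj(S,[x,-.1505,.057]),proj(T,[x,-.1505,.057]))
E
```

```text
[ 0.50031424 -0.1465441   0.13799485]
[381.42617007 153.03818599] [429.00280106 247.93777798] seen side 383.3,151.7 top 370+345/6.. 426.6666666666667 248.33333333333334
0.495 [381.21276342 177.90673147] [420.92691507 249.03700964]
0.4985 [379.95966897 177.78564942] [420.89493308 247.61233951]
0.502 [378.70760033 177.66466649] [420.86297322 246.18865494]
```

```bash
python3 -m inch '0 0 0 -2 20 -7 1;0 0 0 0 20 -7 1;0 0 0 0 20 -5 1;0 0 0 0 0 0 1'; python3 st.py .499 -.1426 .06 -9; python3 - <<'E'
from h import *
S=bot.camera("side");cv2.imwrite("pics/s12.png",cv2.resize(S["color"][120:220,330:460],None,fx=6,fy=6,interpolation=cv2.INTER_CUBIC))
E
```

```text
clock: 22.75
eef_pos: [0.4973, -0.1433, 0.0736]
tool_rot: [-0.571, 0.046, -0.063, 0.817]
ft_force: [-0.2, 0.4, 0.6]
grip_width: 0.0001
t 22.75 p [ 0.4973 -0.1433  0.0736] F [-0.2  0.4  0.6] w 0.0001 q [-0.47  0.48 -0.13  1.07  0.33  1.24]
axes(cols) [[0.988, 0.05, 0.147], [-0.156, 0.339, 0.928], [-0.004, -0.939, 0.343]] jaw yaw -8.9
turn [-20.1   0.   -0.2] shift now-axes [ 1.6 13.  -3.8] shift target-axes [ 1.6 13.6  0.9]
turn [  -0.3 -177.2   31.3] shift now-axes [ 1.6 13.  -3.8] shift target-axes [-1.6 13.6 -0.9]
```

View pics/s12.png

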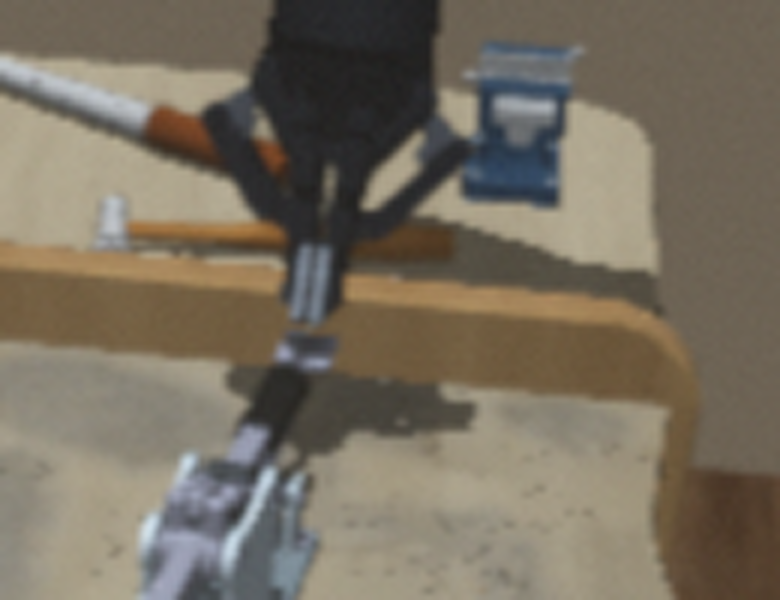

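```bash
python3 -m inch '0 0 0 0.5 3.8 -1.4 1;0 0 0 0 3.8 -1.4 1;0 0 0 0 3.8 -1.4 1;0 0 0 0 3.8 -1.4 1;0 0 0 0 0 0 1'; python3 -m inch '0 0 0 0 2.8 -1 1;0 0 0 0 2.8 -1 1;0 0 0 0 0 0 1'
```

```text
clock: 23.42
eef_pos: [0.4989, -0.1441, 0.0584]
tool_rot: [-0.572, 0.045, -0.064, 0.817]
ft_force: [-0.0, 0.5, 0.8]
grip_width: 0.0001
clock: 23.8
eef_pos: [0.4993, -0.1445, 0.0528]
tool_rot: [-0.572, 0.045, -0.064, 0.817]
ft_force: [0.3, -1.5, 1.6]
grip_width: 0.0001
```

```bash
python3 -m inch '0 0 0 0 2.8 -1 1;0 0 0 0 2.8 -1 1;0 0 0 0 0 0 1'; python3 - <<'E'
from h import *
S=bot.camera("side");cv2.imwrite("pics/s13.png",cv2.resize(S["color"][120:220,330:460],None,fx=6,fy=6,interpolation=cv2.INTER_CUBIC))
E
```

```text
clock: 24.18
eef_pos: [0.4988, -0.1438, 0.0464]
tool_rot: [-0.572, 0.045, -0.064, 0.817]
ft_force: [0.8, -0.5, 0.7]
grip_width: 0.0001
```

View pics/s13.png

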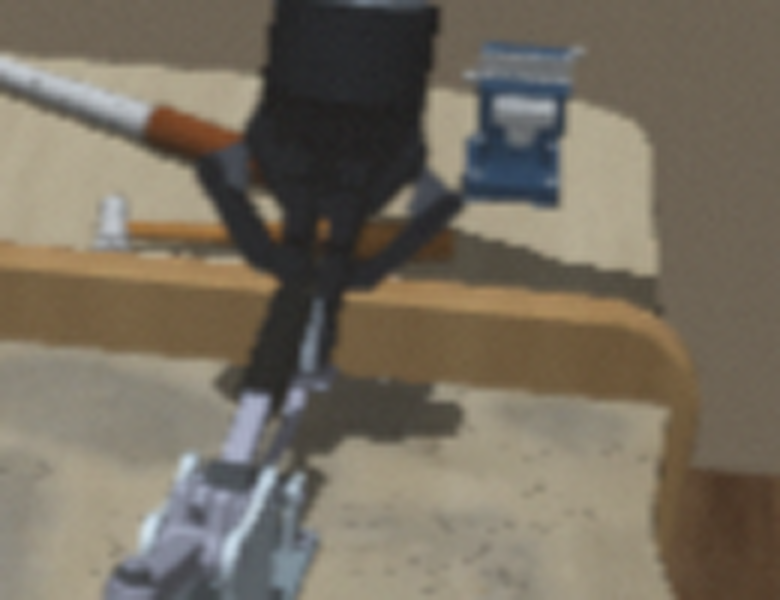

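```bash
python3 -m inch '0 0 0 0 0 0 1;0 0 0 0 0 0 1;0 0 0 0 0 0 1;0 0 0 0 0 0 1'; python3 - <<'E'
from h import *
S=bot.camera("side");cv2.imwrite("pics/s14.png",cv2.resize(S["color"][120:280,300:460],None,fx=3.7,fy=3.7,interpolation=cv2.INTER_CUBIC))
E
```

```text
clock: 24.72
eef_pos: [0.4991, -0.1441, 0.0469]
tool_rot: [-0.572, 0.045, -0.064, 0.817]
ft_force: [0.4, 0.6, -0.0]
grip_width: 0.0
```

View pics/s14.png

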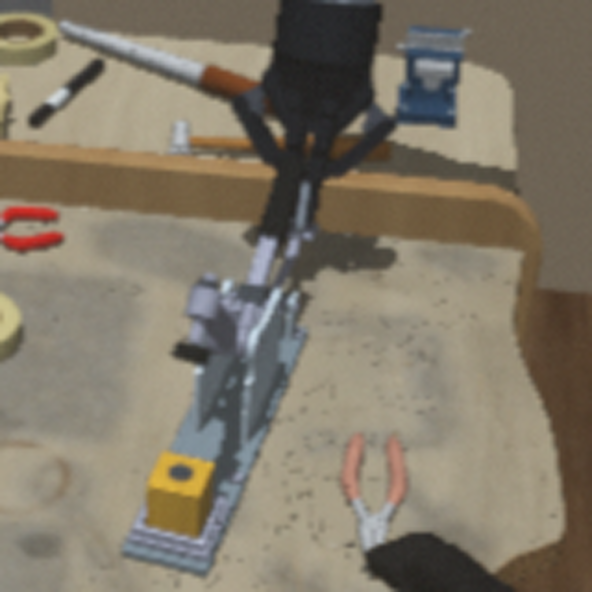

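```bash
python3 -m inch '0 0 0 0 -8 0 1;0 0 0 0 -30 0 1;0 0 0 0 -40 0 1;0 0 0 0 -40 0 1;0 0 0 0 -40 0 1;0 0 0 0 0 0 1;0 0 0 0 0 0 1;0 0 0 0 0 0 1;0 0 0 0 0 0 1'; python3 st.py;python3 - <<'E'
from h import *
S=bot.camera("side");cv2.imwrite("pics/s15.png",cv2.resize(S["color"][120:280,300:460],None,fx=3.7,fy=3.7,interpolation=cv2.INTER_CUBIC))
T=bot.camera("top");cv2.imwrite("pics/t15.png",cv2.resize(T["color"][140:300,200:440],None,fx=3.3,fy=3.3,interpolation=cv2.INTER_CUBIC))
E
python3 ov.py .5465 .1545 -9 .546 .1545 81 9
```

```text
clock: 25.9
eef_pos: [0.4902, -0.1969, 0.1942]
tool_rot: [-0.571, 0.046, -0.063, 0.817]
ft_force: [-0.1, 0.0, 0.1]
grip_width: -0.0002
t 25.9 p [ 0.4902 -0.1969  0.1942] F [-0.1  0.   0.1] w -0.0002 q [-0.56  0.42  0.11  1.41  0.32  1.14]
axes(cols) [[0.988, 0.051, 0.147], [-0.155, 0.339, 0.928], [-0.002, -0.939, 0.343]] jaw yaw -8.9
```

View pics/s15.png

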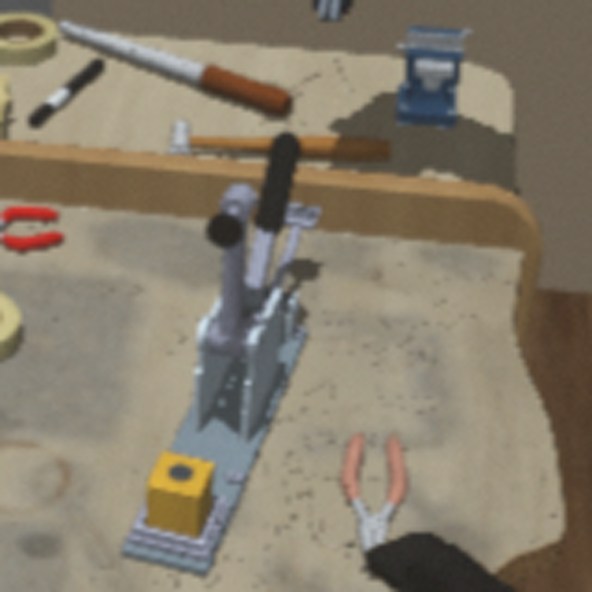

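View pics/t15.png

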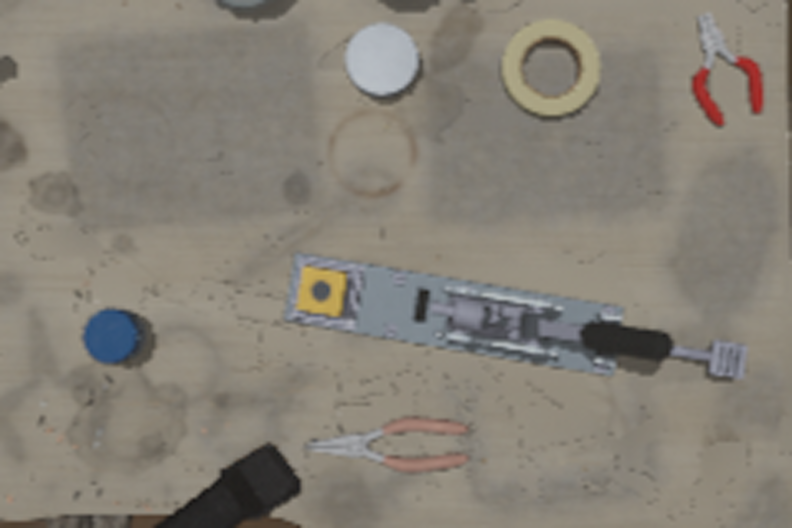

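View pics/ov9.png

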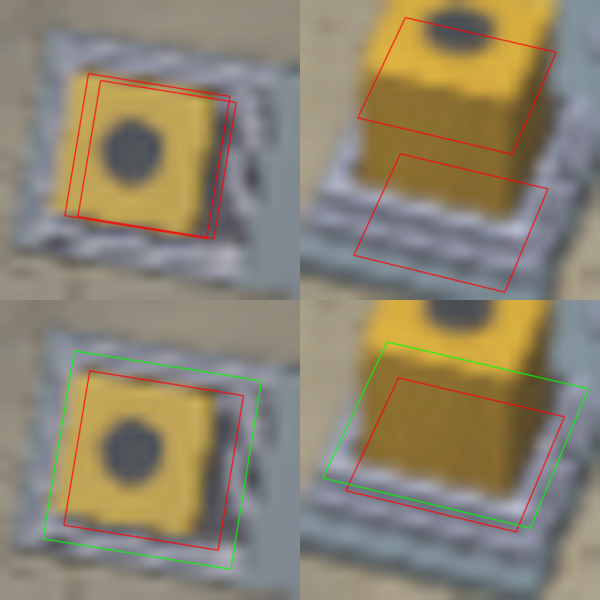

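```bash
python3 -c "
from workcell import bot
print(bot.job_done(), bot.get_obs()['clock'])"
```

```text
the job is handed in; nothing more can be done
the job is handed in; nothing more can be done
```

The job is done and handed in at about 26 s, well under the 53 s limit.

- **Block:** I gripped the brass die block, turned it square to the clamp, set it in the nest and let go. Contact on the nest floor reached about 11 N.
- **Handle:** I pressed it down with shut fingers. The force peaked at about 11 N, fell to zero past dead centre, and rose to about 14 N at the hard stop. After I backed off, it stayed locked by itself with the foot on the block.
- **Release:** I pressed the paddle with at most about 2 N in any reading; I only read the force at the end of each move, so a short peak could have been missed. The clamp sprang open and I withdrew.

**Last pictures:**
- The block stands in the nest and the clamp is fully open.
- The paddle is back up, and the tins and tape look untouched.
- The pin shows as a flat disc level with the block's top. I judged flush by eye only, to about 1 mm.

**Disagreements:**
- The side camera's model overlay was off by about 2–5 mm in places, against the top camera and the measured arm position. I relied on the contact forces and direct picture comparison instead.
- When I gripped the block, it was about 3 mm from where the cameras had put it along the jaws, so the closing fingers may have nudged it.

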